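# Pulse the red spice cup on the grinder

### The arm

A 7-joint arm with a two-finger parallel gripper is mounted at the origin on the work surface. World frame = base frame: x ahead of the robot, y to its left, z up, the work surface at z = 0. Lengths are in m, angles in rad, forces in N, time in s.
With the tool pointing down it reaches from about 0.4 to 0.85 m from the base axis. Payload 10.4 kg.
Tool frame: the origin (TCP) lies midway between the tips of the shut fingers; the grasp point (between the pads) lies 19 mm behind it (arm.grip_depth is the distance from the TCP to the grasp point, in m); z points along the fingers, y is the line along which they close (so a half turn about z gives the same grasp; the last joint's range is limited). The gripper opens to 87 mm and grips with 3 to 60 N. Pads are 19 mm wide; open, the fingers measure 117 mm over their backs; the gripper's body (75 mm by 190 mm) begins 51 mm behind the grasp point.
Start: joints at [1.171, 0.332, -0.065, 1.46, 0.022, 1.35, -0.088], TCP at [0.23, -0.581, 0.223] pointing down, gripper open.
Joint ranges: [-2.6, 2.6], [-0.5, 2.12], [-1.47, 1.34], [0.16, 2.42], [-1.27, 4.41], [0.06, 2.06], [-2.6, 2.6]. Speed limits (rad/s): [2.22, 2.22, 2.79, 2.79, 3.14, 3.14, 3.14].

### API

Orientations are given as a 3x3 rotation matrix whose columns are the frame's x, y, z axes.
In Python, from plant import arm gives the robot as it stands.
- The arm moves only by the tool move_arm, never from a script. Its argument "targets" is a list of rows, each an object of numbers: "gripper": the closure, from -1 (fully open) to 1 (shut), so that 0 is half open; "tx", "ty", "tz": the shift along the tool's x, y, z in units of 30 mm (1.0 is 30 mm); "yaw": the turn about the tool's z in units of 5 degrees (1.0 is 5 degrees). In form: [{"gripper": .., "tx": .., "ty": .., "tz": .., "yaw": ..}, ...]. A call has 1 to 20 rows; each row is the pose to reach, as a shift and turn from the pose commanded when the call began, along the tool's axes at that moment; what a row does not reach only later rows make up. A row lasts 1/12 s, in which the tool goes at most 41.7 mm and 7.16 degrees, less where a joint would pass 70% of its speed; a pose out of reach is approached as far as the arm can. A call with a gripper value outside its range is refused whole. The fingers move at their own pace and stop on an object; "grip_force" is the grip in N (left out, the last holds). Time passes only in rows, so rows that repeat a pose let the fingers close. It gives the time, the measured TCP pose, the force, the opening and the grip force at its end, in the units of the state.
- arm.read_state(): the state, without advancing time (a new reading comes with each control period).
- arm.grab_frame(name): name is "side" or "top"; returns a dict with "frame" (400x640x3 uint8, red, green, blue), "fov_y" (degrees; the focal length in pixels is half the picture's height over the tangent of half this angle, whatever the lens; pixels are square), "cx", "cy" (the principal point, pixels), "xyz" and "orientation" of the camera in the world. Camera axes: x right, y up, looking along -z (the intrinsics and any distortion apply to the point x, -y, -z); pixel columns grow to the right and rows downward; lengths in m; the calibration is good to about 2 mm. A picture is of the moment at which its call begins. There is no depth.
- arm.finish_job(): hands the job in; it is judged then, once.
Trained networks look in a picture, given as the dict that the camera call returned (one of the last four; its "shot" number tells which), for a name from the list of things; names that differ only in an ending like _2 or _b are one class to them, and where a whole thing is asked for, a point or a joint stands for the part that bears it (a point fixed in the world has none). Each returns a list of dicts, best first, with "conf" (0 to 1); they miss things now and then, are a little off and sometimes report something else, mostly with a low value. They report only what shows in the picture. A call takes as long as a camera call. They do not tell look-alikes from the thing itself.
- arm.look_for(thing, picture): "centre" ([x, y, z] in m, in world coordinates, good to about 4 mm: the middle of the surface that is visible of it).
- arm.silhouettes(thing, picture): "pixels" (400x640 bool, what is visible of it).
- arm.landmark_of(thing, picture): "centre" ([x, y, z] in m, in world coordinates, good to about 4 mm: a listed point, or the origin of a listed thing).
The state is a dict: "time": time; "joints": joint angles; "qd": joint speeds; "tau": joint torques, N m; "tool_pos": TCP position; "tool_rot": TCP orientation; "wrist_force": force on the tool from outside, world axes, zero at the start; "ft_torque": the same for the moment, N m; "opening": finger opening in m; "finger_force": force on a finger pad.
Only numpy, scipy, OpenCV 4.12 (cv2) and the standard library are available. Lean on these libraries where they do the work, as an engineer would, in place of code of your own. Each camera call takes 0.05 s, during which the arm holds its last target. There are 200 camera calls.

### The job

Take the closed red-capped grinding cup out of the leaning rack and, keeping hold of it upright over the middle of the grinder's round sprung pad, press it straight down until the pad is fully home and keep it there for a good second. Then let the pad come all the way back up and set the cup down gently, upright and released, in the middle of the green plate. Leave the yellow-capped cup, the bottle, the white dish and the spoon where they are.

Things in the scene. Friction and masses are not known exactly. Their poses are not given: they have to be found in the camera images.
- red_cup: closed steel grinding cup to be used, 64 mm diameter body 62 mm high with a shoulder up to 70 mm, then a red cylindrical cap 40 mm diameter and 40 mm high (total height 110 mm), red band round the body; 0.25 kg. Origin: centre of its underside; its z axis runs along the cup towards the cap. It starts in the rack leaning 30 degrees from vertical, cap towards the robot
- red_cup_cap (a point): middle of the red cap, on the cup's axis, 90 mm above its underside: the place to grip (40 mm across)
- yellow_cup: the same cup with a yellow cap, in the rack's other place (the two may be swapped); leave alone. Origin and axes as for red_cup
- rack: fixed steel rack, 184 mm wide (y), 125 mm deep, 90 mm high; two places 106 mm apart along its y, leaning 30 degrees with tops towards its -x side. A cup stands on a sloping shelf, rests on a 62 mm high plate on its -x side, between 36 mm high side walls (2 mm play); draw it out along its own axis, 62 mm or more. Origin: on the stool, below the middle of the shelf
- grinder: fixed white grinder base, 124 mm diameter at the foot, 106 mm at the top, 88 mm high, with a round black sprung pad standing out on top. Origin: centre of its underside
- pad_top (a point): centre of the pad's flat top, 80 mm diameter, 103 mm above the stool when up; moves down with the pad
- pad (a joint): pad travel in m: 0 up, 0.012 fully pressed (stop). The spring takes 4.5 N to start and 10.5 N when fully pressed; the cup's weight alone does not move it
- plate: loose green melamine plate, 180 mm diameter, 18 mm high, upright z axis. Origin: centre of its underside; its flat inner floor lies 5 mm above that and is 110 mm across
- bottle: amber sauce bottle 64 mm diameter, 210 mm high, loose; leave alone. Origin: centre of its underside
- dish: white sauce dish 70 mm diameter, 28 mm high, loose; leave alone. Origin: centre of its underside
- spoon: steel spoon with a wooden handle, 140 mm long, lying flat along its x axis, loose; leave alone. Origin: under its middle
There are look-alikes about, which are no part of the job. What is shaped like the rack but purple is not meant.

How it is judged:
On the way, in this order (a step that is already met when the one before it is completed fails the run):
1. the red cup is lifted clear of the rack (distance between red_cup and rack above 0.12 m and contact force between red_cup and the fingers above 0.5 N), for 0.05 s.
2. the red cup, held upright (within 8 degrees) and within 15 mm of the pad's centre, presses the pad to at least 10.5 of its 12 mm for 0.8 s (value of joint pad above 0.0105 m and contact force between red_cup and grinder above 4 N and contact force between red_cup and the fingers above 1 N and horizontal distance between red_cup and pad_top below 0.015 m and angle between red_cup's own z axis and vertical below 0.14 rad), for 0.8 s.
At the end, for the whole second after the job is handed in: Red cup upright (6 degrees), released and at rest on the green plate, within 25 mm of its centre; plate flat on the stool; pad up (under 2.5 mm); yellow cup within 20 mm, bottle, dish and spoon within 30 mm of where they began (horizontal distance between red_cup and plate below 0.025 m and z of red_cup in the frame of plate below 0.014 m and angle between red_cup's own z axis and vertical below 0.1 rad and contact force between red_cup and plate above 1 N and linear speed of red_cup below 0.02 m/s and angle between plate's own z axis and vertical below 0.05 rad and height (world z) of plate below 0.006 m and value of joint pad below 0.0025 m and distance of yellow_cup from where it was at the start of the episode below 0.02 m and distance of each of bottle, dish, spoon from where it was at the start of the episode below 0.03 m); the robot touches nothing.
It fails at once if the yellow cup is moved more than 20 mm (distance of yellow_cup from where it was at the start of the episode above 0.02 m).
It fails at once if the bottle, dish or spoon is moved more than 30 mm (distance of any of bottle, dish, spoon from where it was at the start of the episode above 0.03 m).
It fails at once if the red cup is let go in the air, more than 25 mm above the plate's floor (contact force between red_cup and the fingers below 0.1 N and contact force between red_cup and grinder below 0.1 N and distance between red_cup and rack above 0.12 m and height (world z) of red_cup above 0.03 m).
It fails at once if the red cup is banged onto the plate (meets it at over 0.3 m/s) (contact force between red_cup and plate above 1 N and linear speed of red_cup above 0.3 m/s).
It also fails if it takes over 58 s, if anything falls off the work surface, if the arm or the gripper's body presses on something with over 40 N, if the wrist force passes 120 N, or if a joint passes its speed limit or range.

## Working session

There is one attempt and no reset: what is moved stays moved. The work goes in short steps, Python scripts to look and compute and a tool call to move; the robot and the scene stay as the last step left them, time stands still between calls to the robot, and variables do not carry over. Pictures are saved under pics/ and viewed, at most 10 in all, crops included, and the job is handed in when it is done.

Besides the shell and the picture viewer there is one more tool, called after ">>>" by a JSON object that holds its "method" and its "body", one argument or row to a line. move_arm: Moves the arm, as the interface text tells. Its arguments: {"type":"object","properties":{"targets":{"type":"array"},"grip_force":{"type":"number"}},"required":["targets"]}

```bash
mkdir -p pics; python3 - <<'E'
from plant import arm
import cv2,numpy as np
s=arm.read_state();print(s['time'],s['tool_pos'],np.round(s['tool_rot'],3),s['opening'],arm.grip_depth)
for n in ['side','top']:
    f=arm.grab_frame(n);cv2.imwrite(f'pics/{n}0.png',f['frame'][:,:,::-1])
    print(n,{k:(np.round(v,3).tolist() if k!='frame' else 0) for k,v in f.items() if k!='frame' and not isinstance(v,str)})
    for t in ['red_cup','red_cup_cap','yellow_cup','rack','grinder','pad_top','plate','bottle','dish','spoon']:
        print(t,[(round(d['conf'],2),np.round(d['centre'],3).tolist()) for d in arm.landmark_of(t,f)[:3]])
E
```

```text
0.0 [ 0.22980461 -0.58082166  0.22177593] [[ 0.93   0.368 -0.001]
 [ 0.368 -0.93   0.001]
 [-0.    -0.001 -1.   ]] 0.08740161968345124 0.0187
side {'fov_y': 45.854, 'cx': 320.011, 'cy': 189.308, 'xyz': [-0.179, 0.709, 0.687], 'orientation': [[-0.729, 0.35, -0.588], [-0.684, -0.375, 0.625], [-0.001, 0.858, 0.513]], 'shot': 1}
red_cup [(0.63, [0.588, -0.033, 0.043])]
red_cup_cap [(0.67, [0.541, -0.043, 0.126])]
yellow_cup [(0.95, [0.566, 0.071, 0.045])]
rack [(0.93, [0.285, 0.316, -0.001]), (0.88, [0.576, 0.023, 0.003])]
grinder [(0.59, [0.502, 0.305, 0.004])]
pad_top [(0.76, [0.503, 0.308, 0.104])]
plate [(0.78, [0.473, -0.305, 0.002])]
bottle [(0.87, [0.67, -0.24, -0.001])]
dish [(0.9, [0.41, 0.101, -0.0]), (0.19, [0.503, 0.306, 0.002])]
spoon []
top {'fov_y': 55.396, 'cx': 326.264, 'cy': 201.898, 'xyz': [0.316, 0.008, 1.141], 'orientation': [[-0.029, 0.989, -0.144], [-1.0, -0.03, -0.008], [-0.012, 0.144, 0.99]], 'shot': 2}
red_cup [(0.8, [0.584, -0.033, 0.042])]
red_cup_cap [(0.6, [0.542, -0.041, 0.126])]
yellow_cup [(0.56, [0.563, 0.07, 0.045])]
rack [(0.76, [0.577, 0.018, 0.001]), (0.61, [0.286, 0.315, 0.001])]
grinder []
pad_top [(0.65, [0.502, 0.306, 0.105])]
plate [(0.58, [0.474, -0.305, -0.001]), (0.47, [0.578, 0.018, -0.001])]
bottle [(0.66, [0.673, -0.235, -0.007])]
dish [(0.57, [0.419, 0.102, -0.002])]
spoon [(0.88, [0.428, -0.162, 0.003])]
```

View pics/side0.png

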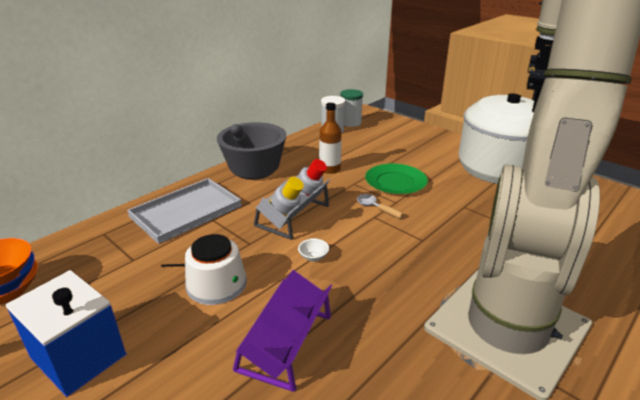

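View pics/top0.png

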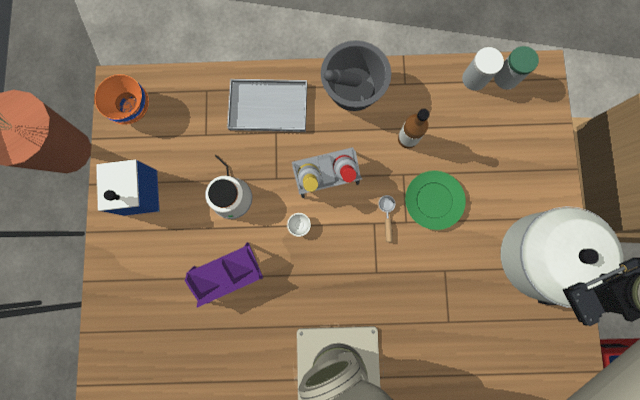

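The pictures match the networks' reports. In the side view the grey rack holds the yellow cap at (292,188) and the red cap at (317,170). The pad is at (211,248), the plate at (397,180) and the bottle at (330,150). The purple look-alike rack is at (285,330).

The tool can't tilt, so I'll pull the cup out along its own axis and let it swing upright in a soft grip. First I'll rise and move above the cap.

>>> {"method": "move_arm", "body": {
  "targets": [
    {"gripper": -1,"tz": -1.3},
    {"gripper": -1,"tz": -2.6},
    {"gripper": -1,"tz": -3.5},
    {"gripper": -1,"tx": 1,"ty": -0.8,"tz": -3.5,"yaw": 0.5},
    {"gripper": -1,"tx": 2,"ty": -1.6,"tz": -3.5,"yaw": 1},
    {"gripper": -1,"tx": 3,"ty": -2.4,"tz": -3.5,"yaw": 1.5},
    {"gripper": -1,"tx": 4,"ty": -3.2,"tz": -3.5,"yaw": 2},
    {"gripper": -1,"tx": 5,"ty": -4,"tz": -3.5,"yaw": 2},
    {"gripper": -1,"tx": 6,"ty": -4.8,"tz": -3.5,"yaw": 2},
    {"gripper": -1,"tx": 7,"ty": -5.6,"tz": -3.5,"yaw": 2},
    {"gripper": -1,"tx": 8,"ty": -6.4,"tz": -3.5,"yaw": 2},
    {"gripper": -1,"tx": 9,"ty": -7.2,"tz": -3.5,"yaw": 2},
    {"gripper": -1,"tx": 10,"ty": -8,"tz": -3.5,"yaw": 2},
    {"gripper": -1,"tx": 11,"ty": -8.8,"tz": -3.5,"yaw": 2},
    {"gripper": -1,"tx": 12,"ty": -9.6,"tz": -3.5,"yaw": 2},
    {"gripper": -1,"tx": 13,"ty": -10.3,"tz": -3.5,"yaw": 2},
    {"gripper": -1,"tx": 14,"ty": -11.1,"tz": -3.5,"yaw": 2},
    {"gripper": -1,"tx": 15,"ty": -11.9,"tz": -3.5,"yaw": 2},
    {"gripper": -1,"tx": 16,"ty": -12.6,"tz": -3.5,"yaw": 2},
    {"gripper": -1,"tx": 16.3,"ty": -12.9,"tz": -3.5,"yaw": 2}
  ]
}}

```text
schema error: expected keys gripper, tx, ty, tz, yaw
```

```bash
cat > h.py <<'E'
from plant import arm
import cv2,numpy as np
def med(names,n=3,cams=('side','top')):
    r={t:{c:[] for c in cams} for t in names}
    for c in cams:
        for _ in range(n):
            f=arm.grab_frame(c)
            for t in names:
                r[t][c]+= [np.round(d['centre'],4).tolist()+[round(d['conf'],2)] for d in arm.landmark_of(t,f)[:1]]
    for t in names:
        for c in cams: print(t,c,r[t][c])
    return f
def st():
    s=arm.read_state();print(s['time'],np.round(s['tool_pos'],4),np.round(s['tool_rot'],3).tolist(),round(s['opening'],4),np.round(s['wrist_force'],1),np.round(s['finger_force'],1));return s
def snap(c,name,crop=None,k=1):
    f=arm.grab_frame(c);im=f['frame'][:,:,::-1]
    if crop: x0,y0,x1,y1=crop; im=im[y0:y1,x0:x1]
    cv2.imwrite('pics/'+name,cv2.resize(im,None,fx=k,fy=k,interpolation=cv2.INTER_CUBIC));return f
E
python3 -c "
from h import *
st();med(['red_cup','red_cup_cap','yellow_cup','rack'],3,('side',))"
```

```text
1.1 [ 0.23   -0.5812  0.2226] [[0.93, 0.368, 0.0], [0.368, -0.93, -0.0], [0.0, 0.0, -1.0]] 0.0869 [0.2 0.3 0.5] 0.0
red_cup side [[0.5859, -0.0358, 0.0416, 0.92], [0.5875, -0.0328, 0.0428, 0.9], [0.5835, -0.0348, 0.0418, 0.7]]
red_cup_cap side [[0.5401, -0.0402, 0.1262, 0.81], [0.5397, -0.0409, 0.1231, 0.66], [0.5418, -0.0424, 0.1254, 0.57]]
yellow_cup side [[0.5643, 0.0738, 0.0428, 0.72], [0.5609, 0.0713, 0.0431, 0.95], [0.5639, 0.0713, 0.0424, 0.69]]
rack side [[0.2846, 0.3147, -0.0019, 0.76], [0.5732, 0.0186, 0.001, 0.76], [0.2842, 0.3162, -0.0001, 0.98]]
```

>>> {"method": "move_arm", "body": {
  "targets": [
    {"gripper": -1,"tx": 0,"ty": 0,"tz": -1.3,"yaw": 0},
    {"gripper": -1,"tx": 0,"ty": 0,"tz": -2.6,"yaw": 0},
    {"gripper": -1,"tx": 0,"ty": 0,"tz": -3.5,"yaw": 0},
    {"gripper": -1,"tx": 16.3,"ty": -12.8,"tz": -3.5,"yaw": 2},
    {"gripper": -1,"tx": 16.3,"ty": -12.8,"tz": -3.5,"yaw": 2},
    {"gripper": -1,"tx": 16.3,"ty": -12.8,"tz": -3.5,"yaw": 2},
    {"gripper": -1,"tx": 16.3,"ty": -12.8,"tz": -3.5,"yaw": 2},
    {"gripper": -1,"tx": 16.3,"ty": -12.8,"tz": -3.5,"yaw": 2},
    {"gripper": -1,"tx": 16.3,"ty": -12.8,"tz": -3.5,"yaw": 2},
    {"gripper": -1,"tx": 16.3,"ty": -12.8,"tz": -3.5,"yaw": 2},
    {"gripper": -1,"tx": 16.3,"ty": -12.8,"tz": -3.5,"yaw": 2},
    {"gripper": -1,"tx": 16.3,"ty": -12.8,"tz": -3.5,"yaw": 2},
    {"gripper": -1,"tx": 16.3,"ty": -12.8,"tz": -3.5,"yaw": 2},
    {"gripper": -1,"tx": 16.3,"ty": -12.8,"tz": -3.5,"yaw": 2},
    {"gripper": -1,"tx": 16.3,"ty": -12.8,"tz": -3.5,"yaw": 2},
    {"gripper": -1,"tx": 16.3,"ty": -12.8,"tz": -3.5,"yaw": 2},
    {"gripper": -1,"tx": 16.3,"ty": -12.8,"tz": -3.5,"yaw": 2},
    {"gripper": -1,"tx": 16.3,"ty": -12.8,"tz": -3.5,"yaw": 2},
    {"gripper": -1,"tx": 16.3,"ty": -12.8,"tz": -3.5,"yaw": 2},
    {"gripper": -1,"tx": 16.3,"ty": -12.8,"tz": -3.5,"yaw": 2}
  ]
}}

```text
time: 3.52
tool_pos: [0.5439, -0.0416, 0.3273]
tool_rot: [[0.979, 0.206, -0.0], [0.206, -0.979, 0.001], [-0.0, -0.001, -1.0]]
wrist_force: [-0.4, -0.2, 1.2]
opening: 0.0869
finger_force: 0.0
```

```bash
python3 -c "
from h import *
st()"
```

```text
3.5167 [ 0.5439 -0.0416  0.3273] [[0.979, 0.206, -0.0], [0.206, -0.979, 0.001], [-0.0, -0.001, -1.0]] 0.0869 [-0.4 -0.2  1.2] 0.0
```

>>> {"method": "move_arm", "body": {
  "targets": [
    {"gripper": -1,"tx": -0.15,"ty": 0,"tz": 1.3,"yaw": 0},
    {"gripper": -1,"tx": -0.15,"ty": 0,"tz": 2.6,"yaw": 0},
    {"gripper": -1,"tx": -0.15,"ty": 0,"tz": 3.9,"yaw": 0},
    {"gripper": -1,"tx": -0.15,"ty": 0,"tz": 5,"yaw": 0},
    {"gripper": -1,"tx": -0.15,"ty": 0,"tz": 5.8,"yaw": 0},
    {"gripper": -1,"tx": -0.15,"ty": 0,"tz": 6.4,"yaw": 0},
    {"gripper": -1,"tx": -0.15,"ty": 0,"tz": 6.9,"yaw": 0},
    {"gripper": -1,"tx": -0.15,"ty": 0,"tz": 7.2,"yaw": 0},
    {"gripper": -1,"tx": -0.15,"ty": 0,"tz": 7.3,"yaw": 0},
    {"gripper": -1,"tx": -0.15,"ty": 0,"tz": 7.3,"yaw": 0}
  ]
}}

```text
time: 4.35
tool_pos: [0.5387, -0.0459, 0.1084]
tool_rot: [[0.98, 0.2, -0.001], [0.2, -0.98, -0.0], [-0.001, 0.0, -1.0]]
wrist_force: [0.2, 0.1, -0.6]
opening: 0.0868
finger_force: 0.0
```

```bash
python3 -c "
from h import *
snap('side','g1.png',(200,90,440,270),3)"
```

```text
(no output)
```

View pics/g1.png

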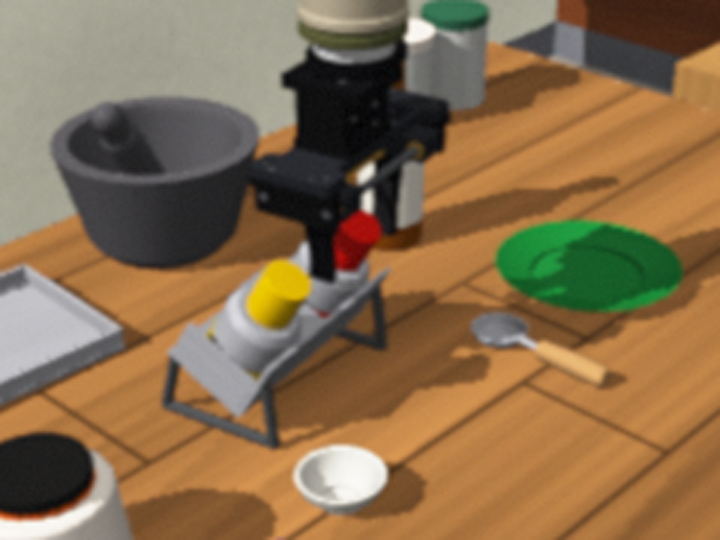

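The near finger stands beside the red cap at about (320,240) in the crop, with the yellow cup clear. Closing softly after a small y correction.

>>> {"method": "move_arm", "body": {
  "grip_force": 12,
  "targets": [
    {"gripper": -1,"tx": 0,"ty": -0.1,"tz": 0,"yaw": 0},
    {"gripper": -0.5,"tx": 0,"ty": -0.1,"tz": 0,"yaw": 0},
    {"gripper": 0,"tx": 0,"ty": -0.1,"tz": 0,"yaw": 0},
    {"gripper": 1,"tx": 0,"ty": -0.1,"tz": 0,"yaw": 0},
    {"gripper": 1,"tx": 0,"ty": -0.1,"tz": 0,"yaw": 0},
    {"gripper": 1,"tx": 0,"ty": -0.1,"tz": 0,"yaw": 0},
    {"gripper": 1,"tx": 0,"ty": -0.1,"tz": 0,"yaw": 0},
    {"gripper": 1,"tx": 0,"ty": -0.1,"tz": 0,"yaw": 0},
    {"gripper": 1,"tx": 0,"ty": -0.1,"tz": 0,"yaw": 0},
    {"gripper": 1,"tx": 0,"ty": -0.1,"tz": 0,"yaw": 0}
  ]
}}

```text
time: 5.23
tool_pos: [0.5385, -0.0424, 0.1086]
tool_rot: [[0.98, 0.201, 0.0], [0.201, -0.98, -0.0], [0.0, 0.0, -1.0]]
wrist_force: [-0.6, -2.1, -0.3]
opening: 0.0396
finger_force: 12.0
```

>>> {"method": "move_arm", "body": {
  "targets": [
    {"gripper": 1,"tx": -0.1,"ty": 0,"tz": -0.17,"yaw": 0},
    {"gripper": 1,"tx": -0.2,"ty": 0,"tz": -0.35,"yaw": 0},
    {"gripper": 1,"tx": -0.3,"ty": 0,"tz": -0.52,"yaw": 0},
    {"gripper": 1,"tx": -0.4,"ty": 0,"tz": -0.69,"yaw": 0},
    {"gripper": 1,"tx": -0.5,"ty": 0,"tz": -0.87,"yaw": 0},
    {"gripper": 1,"tx": -0.6,"ty": 0,"tz": -1.04,"yaw": 0},
    {"gripper": 1,"tx": -0.7,"ty": 0,"tz": -1.21,"yaw": 0},
    {"gripper": 1,"tx": -0.8,"ty": 0,"tz": -1.39,"yaw": 0},
    {"gripper": 1,"tx": -0.9,"ty": 0,"tz": -1.56,"yaw": 0},
    {"gripper": 1,"tx": -1,"ty": 0,"tz": -1.73,"yaw": 0},
    {"gripper": 1,"tx": -1.1,"ty": 0,"tz": -1.9,"yaw": 0},
    {"gripper": 1,"tx": -1.2,"ty": 0,"tz": -2.08,"yaw": 0},
    {"gripper": 1,"tx": -1.3,"ty": 0,"tz": -2.25,"yaw": 0},
    {"gripper": 1,"tx": -1.4,"ty": 0,"tz": -2.42,"yaw": 0},
    {"gripper": 1,"tx": -1.4,"ty": 0,"tz": -2.42,"yaw": 0}
  ]
}}

```text
time: 6.48
tool_pos: [0.4972, -0.0508, 0.1823]
tool_rot: [[0.98, 0.201, 0.001], [0.201, -0.98, -0.001], [0.001, 0.001, -1.0]]
wrist_force: [0.4, 0.3, -3.3]
opening: 0.0398
finger_force: 12.0
```

```bash
python3 -c "
from h import *
snap('side','g2.png',(200,60,440,240),3)
med(['red_cup','red_cup_cap'],1,('side','top'))"
```

```text
red_cup side []
red_cup top [[0.4192, 0.1012, -0.0013, 0.73]]
red_cup_cap side [[0.5002, -0.0512, 0.1976, 0.97]]
red_cup_cap top []
```

View pics/g2.png

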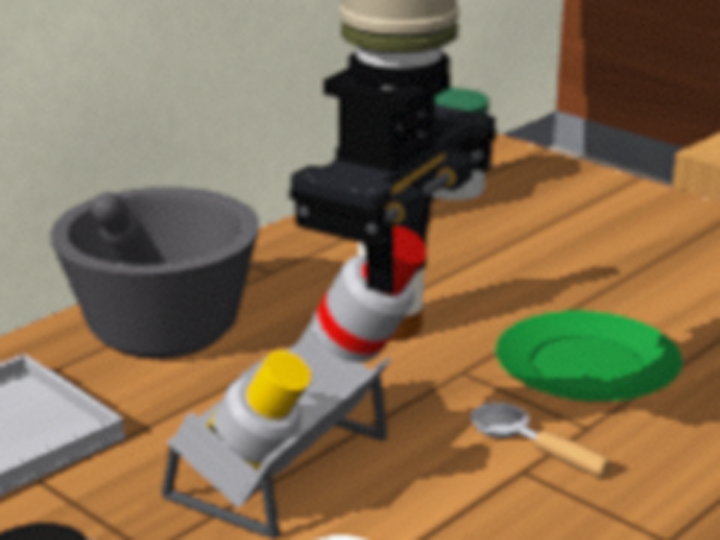

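The cup is clear of the rack and held, still tilted about 30° (red band at (350,330)). Lifting higher and easing the grip so it can swing.

>>> {"method": "move_arm", "body": {
  "grip_force": 8,
  "targets": [
    {"gripper": 1,"tx": -0.3,"ty": 0,"tz": -0.5,"yaw": 0},
    {"gripper": 1,"tx": -0.6,"ty": 0,"tz": -1,"yaw": 0},
    {"gripper": 1,"tx": -0.9,"ty": 0,"tz": -1.5,"yaw": 0},
    {"gripper": 1,"tx": -1,"ty": 0,"tz": -2,"yaw": 0},
    {"gripper": 1,"tx": -1,"ty": 0,"tz": -2,"yaw": 0},
    {"gripper": 1,"tx": -1,"ty": 0,"tz": -2,"yaw": 0}
  ]
}}

```text
time: 7.33
tool_pos: [0.4683, -0.0566, 0.2413]
tool_rot: [[0.98, 0.201, 0.001], [0.201, -0.98, -0.001], [0.001, 0.001, -1.0]]
wrist_force: [-0.6, 0.6, -4.1]
opening: 0.04
finger_force: 8.0
```

```bash
cat >> h.py <<'E'
def tilt():
    f=arm.grab_frame('side');s=arm.read_state()
    m=arm.silhouettes('red_cup',f)
    if not m: print('none');return
    m=m[0]['pixels'].astype(bool);hsv=cv2.cvtColor(f['frame'],cv2.COLOR_RGB2HSV)
    red=m&((hsv[...,0]<8)|(hsv[...,0]>172))&(hsv[...,1]>150)&(hsv[...,2]>80)
    n,l,stt,c=cv2.connectedComponentsWithStats(red.astype(np.uint8))
    R=np.array(f['orientation']);P=np.array(f['xyz']);F=200/np.tan(np.radians(f['fov_y']/2))
    def pr(p):
        q=R.T@(np.array(p)-P);return np.array([f['cx']+F*q[0]/-q[2],f['cy']-F*q[1]/-q[2]])
    T=np.array(s['tool_rot']);g=np.array(s['tool_pos'])-0.0187*T[:,2]
    ys,xs=np.nonzero(m);print('sil',xs.min(),xs.max(),ys.min(),ys.max(),len(xs),'centroid',xs.mean().round(1),ys.mean().round(1))
    print('red',[(c[i].round(1).tolist(),int(stt[i,4])) for i in range(1,n) if stt[i,4]>15],'grip px',pr(g).round(1))
    best=[]
    for a in range(-30,50,2):   # tilt about tool y: bottom toward tool +x
        d=np.sin(np.radians(a))*T[:,0]*1+np.cos(np.radians(a))*np.array([0,0,-1.])
        u=np.cross(T[:,1],d);pts=[]
        for h,r in((-23,20),(17,20),(23,32),(31,32),(93,-0),(93,32),):
            for t in np.linspace(0,6.28,24,endpoint=False):
                pts.append(pr(g+d*(h/1000.+.003)+abs(r)/1000.*(np.cos(t)*T[:,1]+np.sin(t)*u)))
        M=np.zeros(m.shape,np.uint8)
        pts=np.array(pts).reshape(-1,24,2).astype(np.int32)
        cv2.fillConvexPoly(M,cv2.convexHull(np.vstack([pts[2],pts[5]])),1);cv2.fillConvexPoly(M,cv2.convexHull(np.vstack([pts[0],pts[1]])),1)
        best.append(((M&m).sum()/(M.astype(bool)|m).sum(),a))
    print('tilt',[(round(float(x),3),a) for x,a in sorted(best)[::-1][:4]])
E
python3 -c "
from h import *
st();tilt();snap('side','g3.png',(240,60,400,180),3)"
```

```text
7.3333 [ 0.4683 -0.0566  0.2413] [[0.98, 0.201, 0.001], [0.201, -0.98, -0.001], [0.001, 0.001, -1.0]] 0.04 [-0.6  0.6 -4.1] 8.0
sil 315 353 116 163 978 centroid 334.2 143.3
red [([347.0, 125.2], 147), ([327.5, 153.3], 143)] grip px [343.2 125.2]
tilt [(0.733, 24), (0.725, 26), (0.703, 22), (0.7, 28)]
```

View pics/g3.png

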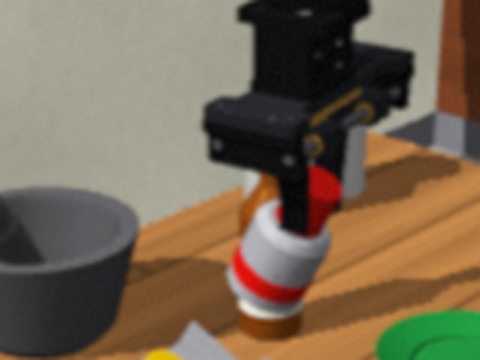

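Cup still leans about 25° (band at (268,280), cap at (320,195) in the crop). Easing the grip further.

>>> {"method": "move_arm", "body": {
  "grip_force": 5.5,
  "targets": [
    {"gripper": 1,"tx": 0,"ty": 0,"tz": 0,"yaw": 0},
    {"gripper": 1,"tx": 0,"ty": 0,"tz": 0,"yaw": 0},
    {"gripper": 1,"tx": 0,"ty": 0,"tz": 0,"yaw": 0},
    {"gripper": 1,"tx": 0,"ty": 0,"tz": 0,"yaw": 0}
  ]
}}

```text
time: 7.82
tool_pos: [0.4678, -0.0565, 0.2409]
tool_rot: [[0.98, 0.201, -0.0], [0.201, -0.98, 0.0], [-0.0, -0.0, -1.0]]
wrist_force: [0.3, -0.4, -2.4]
opening: 0.0397
finger_force: 5.5
```

```bash
python3 -c "
from h import *
st();tilt()"
```

```text
7.8167 [ 0.4678 -0.0565  0.2409] [[0.98, 0.201, -0.0], [0.201, -0.98, 0.0], [-0.0, -0.0, -1.0]] 0.0397 [ 0.3 -0.4 -2.4] 5.5
sil 318 352 117 164 900 centroid 335.6 145.0
red [([347.4, 125.3], 123), ([330.3, 155.5], 146)] grip px [343.2 125. ]
tilt [(0.68, 20), (0.677, 18), (0.653, 22), (0.649, 16)]
```

>>> {"method": "move_arm", "body": {
  "grip_force": 4.2,
  "targets": [
    {"gripper": 1,"tx": 0,"ty": 0,"tz": 0,"yaw": 0},
    {"gripper": 1,"tx": 0,"ty": 0,"tz": 0,"yaw": 0},
    {"gripper": 1,"tx": 0,"ty": 0,"tz": 0,"yaw": 0},
    {"gripper": 1,"tx": 0,"ty": 0,"tz": 0,"yaw": 0}
  ]
}}

```text
time: 8.25
tool_pos: [0.4678, -0.0566, 0.2412]
tool_rot: [[0.98, 0.201, 0.0], [0.201, -0.98, -0.0], [0.0, 0.0, -1.0]]
wrist_force: [-0.2, 0.7, -2.8]
opening: 0.0397
finger_force: 4.2
```

```bash
python3 -c "
from h import *
st();tilt()"
```

```text
8.25 [ 0.4678 -0.0566  0.2412] [[0.98, 0.201, 0.0], [0.201, -0.98, -0.0], [0.0, 0.0, -1.0]] 0.0397 [-0.2  0.7 -2.8] 4.2
sil 323 353 117 166 930 centroid 339.0 146.3
red [([346.8, 126.6], 135), ([335.8, 157.8], 153)] grip px [343.2 124.9]
tilt [(0.701, 10), (0.692, 12), (0.68, 8), (0.676, 14)]
```

Cup has swung to about 10°; pressing lightly on the pad will square it up. Firming the grip and carrying it over the pad.

>>> {"method": "move_arm", "body": {
  "grip_force": 15,
  "targets": [
    {"gripper": 1,"tx": 0,"ty": 0,"tz": 0,"yaw": 0},
    {"gripper": 1,"tx": 0,"ty": 0,"tz": -0.7,"yaw": 0},
    {"gripper": 1,"tx": 0,"ty": 0,"tz": -1.5,"yaw": 0},
    {"gripper": 1,"tx": 0.2,"ty": -0.5,"tz": -1.5,"yaw": 0},
    {"gripper": 1,"tx": 0.4,"ty": -1.3,"tz": -1.5,"yaw": 0},
    {"gripper": 1,"tx": 0.7,"ty": -2.2,"tz": -1.5,"yaw": 0},
    {"gripper": 1,"tx": 1,"ty": -3.2,"tz": -1.5,"yaw": 0},
    {"gripper": 1,"tx": 1.3,"ty": -4.2,"tz": -1.5,"yaw": 0},
    {"gripper": 1,"tx": 1.6,"ty": -5.2,"tz": -1.5,"yaw": 0},
    {"gripper": 1,"tx": 1.9,"ty": -6.2,"tz": -1.5,"yaw": 0},
    {"gripper": 1,"tx": 2.2,"ty": -7.2,"tz": -1.5,"yaw": 0},
    {"gripper": 1,"tx": 2.5,"ty": -8.2,"tz": -1.5,"yaw": 0},
    {"gripper": 1,"tx": 2.8,"ty": -9.2,"tz": -1.5,"yaw": 0},
    {"gripper": 1,"tx": 3.1,"ty": -10.1,"tz": -1.5,"yaw": 0},
    {"gripper": 1,"tx": 3.3,"ty": -10.8,"tz": -1.5,"yaw": 0},
    {"gripper": 1,"tx": 3.5,"ty": -11.3,"tz": -1.2,"yaw": 0},
    {"gripper": 1,"tx": 3.56,"ty": -11.6,"tz": -0.7,"yaw": 0},
    {"gripper": 1,"tx": 3.56,"ty": -11.65,"tz": 0,"yaw": 0},
    {"gripper": 1,"tx": 3.56,"ty": -11.65,"tz": 0.5,"yaw": 0},
    {"gripper": 1,"tx": 3.56,"ty": -11.65,"tz": 0.5,"yaw": 0}
  ]
}}

```text
time: 10.02
tool_pos: [0.501, 0.3055, 0.2219]
tool_rot: [[0.98, 0.201, -0.005], [0.201, -0.98, -0.003], [-0.006, 0.002, -1.0]]
wrist_force: [0.4, -1.1, -3.3]
opening: 0.0391
finger_force: 15.0
```

```bash
python3 -c "
from h import *
st();tilt();med(['red_cup','red_cup_cap','pad_top'],1)
snap('side','g4.png',(140,150,300,270),3)"
```

```text
10.0167 [0.501  0.3055 0.2219] [[0.98, 0.201, -0.005], [0.201, -0.98, -0.003], [-0.006, 0.002, -1.0]] 0.0391 [ 0.4 -1.1 -3.3] 15.0
sil 185 218 174 234 1445 centroid 202.8 208.6
red [([204.9, 187.3], 347), ([201.5, 225.3], 208)] grip px [201.9 185. ]
tilt [(0.741, 10), (0.739, 8), (0.728, 6), (0.717, 12)]
red_cup side [[0.5241, 0.3114, 0.1463, 0.78]]
red_cup top [[0.5015, 0.3059, 0.1007, 0.65]]
red_cup_cap side [[0.5069, 0.3046, 0.0038, 0.74]]
red_cup_cap top []
pad_top side [[0.4988, 0.3054, 0.1042, 0.73]]
pad_top top [[0.5037, 0.3086, 0.1013, 0.6]]
```

View pics/g4.png

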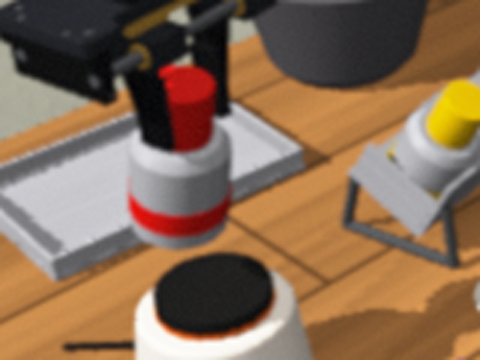

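The cup hangs over the pad, nearly upright (base about (180,235), pad (215,293) in the crop). Lowering it with a soft grip so that it squares up on the pad.

>>> {"method": "move_arm", "body": {
  "grip_force": 6,
  "targets": [
    {"gripper": 1,"tx": 0.03,"ty": 0,"tz": 0.5,"yaw": 0},
    {"gripper": 1,"tx": 0.03,"ty": 0,"tz": 0.9,"yaw": 0},
    {"gripper": 1,"tx": 0.03,"ty": 0,"tz": 1.1,"yaw": 0},
    {"gripper": 1,"tx": 0.03,"ty": 0,"tz": 1.2,"yaw": 0},
    {"gripper": 1,"tx": 0.03,"ty": 0,"tz": 1.25,"yaw": 0},
    {"gripper": 1,"tx": 0.03,"ty": 0,"tz": 1.3,"yaw": 0},
    {"gripper": 1,"tx": 0.03,"ty": 0,"tz": 1.35,"yaw": 0},
    {"gripper": 1,"tx": 0.03,"ty": 0,"tz": 1.4,"yaw": 0},
    {"gripper": 1,"tx": 0.03,"ty": 0,"tz": 1.45,"yaw": 0},
    {"gripper": 1,"tx": 0.03,"ty": 0,"tz": 1.5,"yaw": 0},
    {"gripper": 1,"tx": 0.03,"ty": 0,"tz": 1.55,"yaw": 0},
    {"gripper": 1,"tx": 0.03,"ty": 0,"tz": 1.6,"yaw": 0},
    {"gripper": 1,"tx": 0.03,"ty": 0,"tz": 1.6,"yaw": 0}
  ]
}}

```text
time: 11.65
tool_pos: [0.5034, 0.3076, 0.1784]
tool_rot: [[0.98, 0.201, 0.001], [0.201, -0.98, 0.0], [0.001, -0.0, -1.0]]
wrist_force: [0.5, 0.4, 3.9]
opening: 0.0394
finger_force: 6.0
```

```bash
python3 -c "
from h import *
st();tilt();med(['red_cup','red_cup_cap'],1,('side',))
snap('side','g5.png',(140,150,300,270),3)"
```

```text
11.65 [0.5034 0.3076 0.1784] [[0.98, 0.201, 0.001], [0.201, -0.98, 0.0], [0.001, -0.0, -1.0]] 0.0394 [0.5 0.4 3.9] 6.0
sil 186 220 194 252 1421 centroid 204.2 227.3
red [([206.3, 206.5], 323), ([202.0, 243.0], 196)] grip px [203.7 205.6]
tilt [(0.766, 10), (0.765, 12), (0.754, 8), (0.732, 14)]
red_cup side [[0.5245, 0.3093, 0.1, 0.74]]
red_cup_cap side [[0.509, 0.3086, 0.1938, 0.76]]
```

View pics/g5.png

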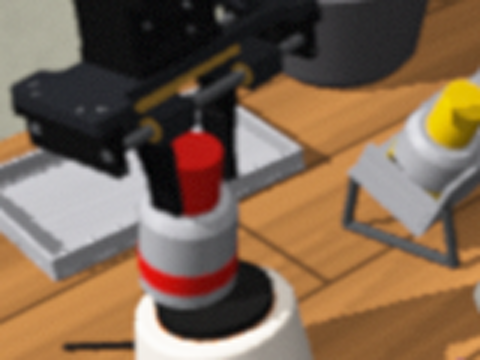

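Contact is made (6–7 N), but the cup still leans about 9°, and its base sits at x≈0.524, roughly 21 mm beyond the pad's centre. The rim is stuck by friction. I'll lift, shift back 21 mm, touch again, then draw the cap forward so the cup rolls flat about its rim.

>>> {"method": "move_arm", "body": {
  "grip_force": 6,
  "targets": [
    {"gripper": 1,"tx": 0,"ty": 0,"tz": -0.2,"yaw": 0},
    {"gripper": 1,"tx": 0,"ty": 0,"tz": -0.5,"yaw": 0},
    {"gripper": 1,"tx": -0.35,"ty": 0,"tz": -0.5,"yaw": 0},
    {"gripper": 1,"tx": -0.7,"ty": 0,"tz": -0.5,"yaw": 0},
    {"gripper": 1,"tx": -0.7,"ty": 0,"tz": -0.25,"yaw": 0},
    {"gripper": 1,"tx": -0.7,"ty": 0,"tz": -0.1,"yaw": 0},
    {"gripper": 1,"tx": -0.7,"ty": 0,"tz": -0.03,"yaw": 0},
    {"gripper": 1,"tx": -0.65,"ty": 0,"tz": 0,"yaw": 0},
    {"gripper": 1,"tx": -0.6,"ty": 0,"tz": 0.02,"yaw": 0},
    {"gripper": 1,"tx": -0.5,"ty": 0,"tz": 0.04,"yaw": 0},
    {"gripper": 1,"tx": -0.4,"ty": 0,"tz": 0.07,"yaw": 0},
    {"gripper": 1,"tx": -0.3,"ty": 0,"tz": 0.1,"yaw": 0},
    {"gripper": 1,"tx": -0.2,"ty": 0,"tz": 0.12,"yaw": 0},
    {"gripper": 1,"tx": -0.15,"ty": 0,"tz": 0.14,"yaw": 0},
    {"gripper": 1,"tx": -0.15,"ty": 0,"tz": 0.14,"yaw": 0}
  ]
}}

```text
time: 13.2
tool_pos: [0.4985, 0.3066, 0.1736]
tool_rot: [[0.98, 0.201, -0.001], [0.201, -0.98, -0.0], [-0.001, 0.0, -1.0]]
wrist_force: [-1.9, -0.8, 4.3]
opening: 0.04
finger_force: 6.0
```

```bash
python3 -c "
from h import *
st();tilt();med(['red_cup','red_cup_cap'],2,('side',))
snap('side','g6.png',(140,150,300,270),3)"
```

```text
13.2 [0.4985 0.3066 0.1736] [[0.98, 0.201, -0.001], [0.201, -0.98, -0.0], [-0.001, 0.0, -1.0]] 0.04 [-1.9 -0.8  4.3] 6.0
sil 192 228 197 256 1458 centroid 210.0 231.4
red [([208.4, 209.4], 321), ([211.2, 246.6], 234)] grip px [206.  208.4]
tilt [(0.763, 0), (0.755, 2), (0.754, -2), (0.741, -4)]
red_cup side [[0.4988, 0.3041, 0.0964, 0.83], [0.5001, 0.3035, 0.096, 0.76]]
red_cup_cap side [[0.5008, 0.3101, 0.1883, 0.88], [0.5039, 0.3079, 0.19, 0.91]]
```

View pics/g6.png

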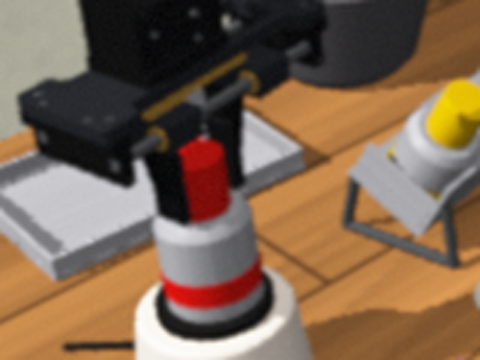

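Upright now and centred on the pad to within about 4 mm (base (212,315) in the crop). Firm grip, then press.

>>> {"method": "move_arm", "body": {
  "grip_force": 40,
  "targets": [
    {"gripper": 1,"tx": 0,"ty": 0,"tz": 0,"yaw": 0},
    {"gripper": 1,"tx": 0,"ty": 0,"tz": 0,"yaw": 0},
    {"gripper": 1,"tx": 0,"ty": 0,"tz": 0.05,"yaw": 0},
    {"gripper": 1,"tx": 0,"ty": 0,"tz": 0.1,"yaw": 0},
    {"gripper": 1,"tx": 0,"ty": 0,"tz": 0.15,"yaw": 0},
    {"gripper": 1,"tx": 0,"ty": 0,"tz": 0.2,"yaw": 0},
    {"gripper": 1,"tx": 0,"ty": 0,"tz": 0.25,"yaw": 0},
    {"gripper": 1,"tx": 0,"ty": 0,"tz": 0.25,"yaw": 0}
  ]
}}

```text
time: 14.32
tool_pos: [0.4989, 0.3068, 0.1677]
tool_rot: [[0.98, 0.201, 0.001], [0.201, -0.98, 0.0], [0.001, 0.0, -1.0]]
wrist_force: [-5.7, -3.0, 15.9]
opening: 0.039
finger_force: 40.0
```

>>> {"method": "move_arm", "body": {
  "targets": [
    {"gripper": 1,"tx": 0,"ty": 0,"tz": 0.05,"yaw": 0},
    {"gripper": 1,"tx": 0,"ty": 0,"tz": 0.08,"yaw": 0},
    {"gripper": 1,"tx": 0,"ty": 0,"tz": 0.08,"yaw": 0},
    {"gripper": 1,"tx": 0,"ty": 0,"tz": 0.08,"yaw": 0},
    {"gripper": 1,"tx": 0,"ty": 0,"tz": 0.08,"yaw": 0},
    {"gripper": 1,"tx": 0,"ty": 0,"tz": 0.08,"yaw": 0},
    {"gripper": 1,"tx": 0,"ty": 0,"tz": 0.08,"yaw": 0},
    {"gripper": 1,"tx": 0,"ty": 0,"tz": 0.08,"yaw": 0},
    {"gripper": 1,"tx": 0,"ty": 0,"tz": 0.08,"yaw": 0},
    {"gripper": 1,"tx": 0,"ty": 0,"tz": 0.08,"yaw": 0},
    {"gripper": 1,"tx": 0,"ty": 0,"tz": 0.08,"yaw": 0},
    {"gripper": 1,"tx": 0,"ty": 0,"tz": 0.08,"yaw": 0},
    {"gripper": 1,"tx": 0,"ty": 0,"tz": 0.08,"yaw": 0},
    {"gripper": 1,"tx": 0,"ty": 0,"tz": 0.08,"yaw": 0},
    {"gripper": 1,"tx": 0,"ty": 0,"tz": 0.08,"yaw": 0},
    {"gripper": 1,"tx": 0,"ty": 0,"tz": 0.08,"yaw": 0}
  ]
}}

```text
time: 15.65
tool_pos: [0.4994, 0.3071, 0.1674]
tool_rot: [[0.98, 0.201, 0.003], [0.201, -0.98, 0.0], [0.003, 0.0, -1.0]]
wrist_force: [-10.0, -6.3, 31.8]
opening: 0.0392
finger_force: 40.0
```

```bash
python3 -c "
from h import *
st();tilt();med(['red_cup','red_cup_cap','plate','spoon'],2)
"
```

```text
15.65 [0.4994 0.3071 0.1674] [[0.98, 0.201, 0.003], [0.201, -0.98, 0.0], [0.003, 0.0, -1.0]] 0.0392 [-10.   -6.3  31.8] 40.0
sil 192 228 200 259 1447 centroid 210.3 233.9
red [([208.3, 212.4], 311), ([212.0, 249.1], 221)] grip px [205.9 211.1]
tilt [(0.76, -2), (0.758, 0), (0.753, -4), (0.741, 2)]
red_cup side [[0.6707, -0.235, 0.0009, 0.68], [0.4998, 0.3035, 0.0893, 0.98]]
red_cup top []
red_cup_cap side [[0.5038, 0.3121, 0.1847, 0.73], [0.5039, 0.3111, 0.182, 0.56]]
red_cup_cap top [[0.476, -0.3061, 0.001, 0.74], [0.4745, -0.3064, -0.0031, 0.23]]
plate side [[0.4776, -0.3051, -0.0001, 0.83], [0.4687, -0.3055, -0.0008, 0.87]]
plate top [[0.4756, -0.3075, -0.0014, 0.55], [0.4746, -0.3065, 0.0014, 0.61]]
spoon side [[0.424, -0.1614, -0.0032, 0.85], [0.4261, -0.1615, -0.002, 0.84]]
spoon top [[0.424, -0.1617, 0.001, 0.72], [0.4271, -0.1587, 0.0006, 0.9]]
```

The pad hit its stop (+16 N for 0.3 mm), with the cup's base at about 0.09 m as expected, and was held over 1.3 s with the cup upright. Lifting off.

>>> {"method": "move_arm", "body": {
  "grip_force": 30,
  "targets": [
    {"gripper": 1,"tx": 0,"ty": 0,"tz": -0.15,"yaw": 0},
    {"gripper": 1,"tx": 0,"ty": 0,"tz": -0.35,"yaw": 0},
    {"gripper": 1,"tx": 0,"ty": 0,"tz": -0.6,"yaw": 0},
    {"gripper": 1,"tx": 0,"ty": 0,"tz": -1,"yaw": 0},
    {"gripper": 1,"tx": 0,"ty": 0,"tz": -1.7,"yaw": 0},
    {"gripper": 1,"tx": 0,"ty": 0,"tz": -2.5,"yaw": 0},
    {"gripper": 1,"tx": 0,"ty": 0,"tz": -3.2,"yaw": 0},
    {"gripper": 1,"tx": 0,"ty": 0,"tz": -3.6,"yaw": 0},
    {"gripper": 1,"tx": 0,"ty": 0,"tz": -3.6,"yaw": 0}
  ]
}}

```text
time: 17.5
tool_pos: [0.4997, 0.307, 0.2745]
tool_rot: [[0.98, 0.2, 0.003], [0.2, -0.98, 0.002], [0.004, -0.001, -1.0]]
wrist_force: [1.1, 0.6, -3.1]
opening: 0.0397
finger_force: 30.0
```

>>> {"method": "move_arm", "body": {
  "targets": [
    {"gripper": 1,"tx": -0.2,"ty": 0.6,"tz": 0,"yaw": 0},
    {"gripper": 1,"tx": -0.4,"ty": 1.6,"tz": 0,"yaw": 0},
    {"gripper": 1,"tx": -0.7,"ty": 2.8,"tz": 0,"yaw": 0},
    {"gripper": 1,"tx": -1,"ty": 4,"tz": 0,"yaw": 0},
    {"gripper": 1,"tx": -1.3,"ty": 5.2,"tz": 0,"yaw": 0},
    {"gripper": 1,"tx": -1.6,"ty": 6.4,"tz": 0,"yaw": 0},
    {"gripper": 1,"tx": -1.9,"ty": 7.6,"tz": 0,"yaw": 0},
    {"gripper": 1,"tx": -2.2,"ty": 8.8,"tz": 0,"yaw": 0},
    {"gripper": 1,"tx": -2.5,"ty": 10,"tz": 0,"yaw": 0},
    {"gripper": 1,"tx": -2.8,"ty": 11.2,"tz": 0,"yaw": 0},
    {"gripper": 1,"tx": -3.1,"ty": 12.4,"tz": 0,"yaw": 0},
    {"gripper": 1,"tx": -3.4,"ty": 13.6,"tz": 0,"yaw": 0},
    {"gripper": 1,"tx": -3.7,"ty": 14.8,"tz": 0,"yaw": 0},
    {"gripper": 1,"tx": -4,"ty": 16,"tz": 0,"yaw": 0},
    {"gripper": 1,"tx": -4.3,"ty": 17.2,"tz": 0,"yaw": 0},
    {"gripper": 1,"tx": -4.5,"ty": 18.3,"tz": 0,"yaw": 0},
    {"gripper": 1,"tx": -4.7,"ty": 19.1,"tz": 0,"yaw": 0},
    {"gripper": 1,"tx": -4.85,"ty": 19.6,"tz": 0,"yaw": 0},
    {"gripper": 1,"tx": -4.9,"ty": 19.85,"tz": 0,"yaw": 0},
    {"gripper": 1,"tx": -4.9,"ty": 19.85,"tz": 0,"yaw": 0}
  ]
}}

```text
time: 19.17
tool_pos: [0.4738, -0.3072, 0.271]
tool_rot: [[0.98, 0.199, -0.001], [0.199, -0.98, 0.001], [-0.001, -0.001, -1.0]]
wrist_force: [0.0, 0.8, -2.4]
opening: 0.0394
finger_force: 30.0
```

```bash
python3 -c "
from h import *
st();tilt();med(['red_cup','red_cup_cap','plate'],2,('side',))
"
```

```text
19.1667 [ 0.4738 -0.3072  0.271 ] [[0.98, 0.199, -0.001], [0.199, -0.98, 0.001], [-0.001, -0.001, -1.0]] 0.0394 [ 0.   0.8 -2.4] 30.0
sil 392 415 79 124 697 centroid 403.8 106.7
red [([408.8, 87.1], 77), ([403.0, 115.9], 133)] grip px [404.5  85.4]
tilt [(0.642, -2), (0.641, 0), (0.638, -6), (0.634, -4)]
red_cup side [[0.479, -0.3044, 0.1953, 0.66], [0.4758, -0.3056, 0.1941, 0.75]]
red_cup_cap side [[0.479, -0.3019, 0.2879, 0.62], [0.477, -0.3023, 0.2936, 0.7]]
plate side [[0.474, -0.3042, -0.0019, 0.7], [0.4728, -0.3042, 0.0023, 0.91]]
```

>>> {"method": "move_arm", "body": {
  "grip_force": 12,
  "targets": [
    {"gripper": 1,"tx": 0,"ty": 0,"tz": 0.7,"yaw": 0},
    {"gripper": 1,"tx": 0,"ty": 0,"tz": 1.6,"yaw": 0},
    {"gripper": 1,"tx": 0,"ty": 0,"tz": 2.5,"yaw": 0},
    {"gripper": 1,"tx": 0,"ty": 0,"tz": 3.4,"yaw": 0},
    {"gripper": 1,"tx": 0,"ty": 0,"tz": 4.2,"yaw": 0},
    {"gripper": 1,"tx": 0,"ty": 0,"tz": 4.9,"yaw": 0},
    {"gripper": 1,"tx": 0,"ty": 0,"tz": 5.4,"yaw": 0},
    {"gripper": 1,"tx": 0,"ty": 0,"tz": 5.8,"yaw": 0},
    {"gripper": 1,"tx": 0,"ty": 0,"tz": 6,"yaw": 0},
    {"gripper": 1,"tx": 0,"ty": 0,"tz": 6.1,"yaw": 0},
    {"gripper": 1,"tx": 0,"ty": 0,"tz": 6.15,"yaw": 0},
    {"gripper": 1,"tx": 0,"ty": 0,"tz": 6.2,"yaw": 0},
    {"gripper": 1,"tx": 0,"ty": 0,"tz": 6.25,"yaw": 0},
    {"gripper": 1,"tx": 0,"ty": 0,"tz": 6.3,"yaw": 0},
    {"gripper": 1,"tx": 0,"ty": 0,"tz": 6.33,"yaw": 0},
    {"gripper": 1,"tx": 0,"ty": 0,"tz": 6.33,"yaw": 0}
  ]
}}

```text
time: 21.0
tool_pos: [0.4744, -0.3064, 0.0822]
tool_rot: [[0.98, 0.201, 0.0], [0.201, -0.98, -0.0], [0.0, 0.0, -1.0]]
wrist_force: [-0.6, -0.7, -2.6]
opening: 0.0398
finger_force: 12.0
```

Not touching yet; lowering a few more millimetres.

>>> {"method": "move_arm", "body": {
  "grip_force": 8,
  "targets": [
    {"gripper": 1,"tx": 0,"ty": 0,"tz": 0.04,"yaw": 0},
    {"gripper": 1,"tx": 0,"ty": 0,"tz": 0.08,"yaw": 0},
    {"gripper": 1,"tx": 0,"ty": 0,"tz": 0.12,"yaw": 0},
    {"gripper": 1,"tx": 0,"ty": 0,"tz": 0.12,"yaw": 0}
  ]
}}

```text
time: 21.33
tool_pos: [0.4749, -0.3072, 0.0801]
tool_rot: [[0.98, 0.2, 0.001], [0.2, -0.98, -0.002], [0.001, 0.002, -1.0]]
wrist_force: [-2.8, 0.1, 8.2]
opening: 0.0398
finger_force: 8.0
```

>>> {"method": "move_arm", "body": {
  "grip_force": 4,
  "targets": [
    {"gripper": 1,"tx": 0,"ty": 0,"tz": -0.03,"yaw": 0},
    {"gripper": 1,"tx": 0,"ty": 0,"tz": -0.03,"yaw": 0},
    {"gripper": 0,"tx": 0,"ty": 0,"tz": -0.03,"yaw": 0},
    {"gripper": -0.5,"tx": 0,"ty": 0,"tz": -0.03,"yaw": 0},
    {"gripper": -1,"tx": 0,"ty": 0,"tz": -0.03,"yaw": 0},
    {"gripper": -1,"tx": 0,"ty": 0,"tz": -0.03,"yaw": 0},
    {"gripper": -1,"tx": 0,"ty": 0,"tz": -0.03,"yaw": 0},
    {"gripper": -1,"tx": 0,"ty": 0,"tz": -0.03,"yaw": 0},
    {"gripper": -1,"tx": 0,"ty": 0,"tz": -0.5,"yaw": 0},
    {"gripper": -1,"tx": 0,"ty": 0,"tz": -1.2,"yaw": 0},
    {"gripper": -1,"tx": 0,"ty": 0,"tz": -2,"yaw": 0},
    {"gripper": -1,"tx": 0,"ty": 0,"tz": -3,"yaw": 0},
    {"gripper": -1,"tx": 0,"ty": 0,"tz": -4,"yaw": 0},
    {"gripper": -1,"tx": 0,"ty": 0,"tz": -5,"yaw": 0},
    {"gripper": -1,"tx": 0,"ty": 0,"tz": -5,"yaw": 0}
  ]
}}

```text
time: 22.58
tool_pos: [0.4767, -0.3074, 0.235]
tool_rot: [[0.98, 0.201, 0.007], [0.201, -0.98, -0.005], [0.006, 0.006, -1.0]]
wrist_force: [0.1, -1.1, 0.5]
opening: 0.0865
finger_force: 0.0
```

```bash
python3 -c "
from h import *
st();med(['red_cup','red_cup_cap','plate','bottle','dish','spoon','yellow_cup'],1)
snap('side','g7.png')"
```

```text
22.5833 [ 0.4767 -0.3074  0.235 ] [[0.98, 0.201, 0.007], [0.201, -0.98, -0.005], [0.006, 0.006, -1.0]] 0.0865 [ 0.1 -1.1  0.5] 0.0
red_cup side [[0.4774, -0.3094, 0.0042, 0.66]]
red_cup top [[0.471, -0.3059, 0.0024, 0.5]]
red_cup_cap side [[0.4715, -0.3047, 0.0963, 0.94]]
red_cup_cap top [[0.4758, -0.3031, 0.0989, 0.67]]
plate side [[0.475, -0.3045, 0.0031, 0.74]]
plate top [[0.475, -0.3081, 0.0002, 0.66]]
bottle side [[0.6683, -0.234, 0.0034, 0.59]]
bottle top [[0.6697, -0.2375, -0.0065, 0.91]]
dish side [[0.4115, 0.1037, 0.0015, 0.73]]
dish top [[0.4191, 0.1023, -0.0022, 0.65]]
spoon side [[0.423, -0.1634, -0.0048, 0.94]]
spoon top [[0.5006, 0.307, -0.0001, 0.74]]
yellow_cup side [[0.5015, 0.3038, 0.0024, 0.73]]
yellow_cup top [[0.5621, 0.0682, 0.0432, 0.78]]
```

View pics/g7.png

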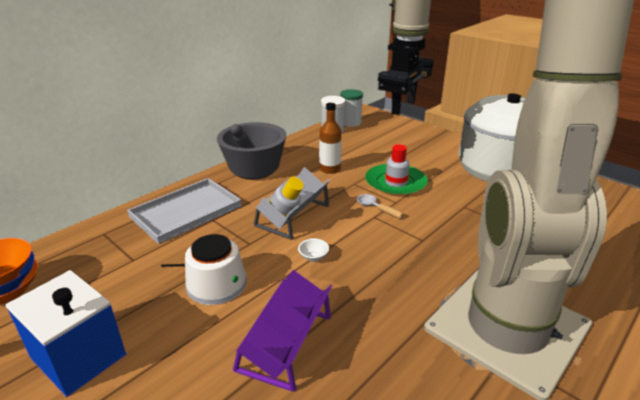

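The red cup stands upright in the middle of the plate at (398,168), the pad is up at (211,248), and nothing else has moved. Handing in.

```bash
python3 -c "
from plant import arm
print(arm.finish_job())"
```

```text
the job is handed in; nothing more can be done
None
```

I pressed the red cup onto the grinder pad until it hit its stop, held it there for over a second, then set it down upright and released in the middle of the green plate. The last picture shows the pad back up and the other things where they were, and I have handed the job in; no verdict came back.

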